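Take the clay paddle off its locking hook

TASK

Take the wooden clay paddle off its locking hook: press the red sprung keeper down, without forcing it, so that the paddle can slide off over it, then carry the paddle to the white caddy and lower it, blade down, to the floor of the empty slot before letting go. Leave the blue beater hanging and do not disturb the bowl, the brush or the jar.

Things in the scene. Friction and masses are not known exactly. Their poses are not given: they have to be found in the camera images.
- stand: grey steel hook stand, fixed: base plate 100 x 200 x 16 mm, two 22 mm square posts at y = -70 and +70 mm of the stand, joined by a bar. Each post ends at the top of its prong (270 mm up); nothing stands higher. Origin: middle of the base's underside. From each post a prong points along the stand's -x (outward)
- prong_a_seat (a point): point on the top face of prong a (stand's -y side), 46 mm out from the post's axis, near where a tool hangs. Steel prong 10 mm wide, 8 thick, level, along the stand's x, its tip 118 mm from the post's axis at -x. Its outer part carries the red keeper. The prong is slightly springy: pressed on the keeper it gives about 1 mm per 9 N and springs back
- keeper_a (a joint): red sprung tongue on top of prong a, 12 mm wide, 37 long, hinged at its outer end; its free end faces the post 12 mm above the prong and stops a tool, even lifted. Clamped anywhere: the free end is 57 to 81 mm from the post's axis (see or feel where). 0 = up; 0.36 rad = down at its stop, back 1.5 mm above the prong, free end below it: a hole passes. Pushed near its end 4 N start it, 8-10 N bottom it
- prong_b_seat (a point): point on the top face of prong b (stand's +y side), 46 mm out from the post's axis, near where a tool hangs. Steel prong 10 mm wide, 8 thick, level, along the stand's x, its tip 118 mm from the post's axis at -x. Its outer part carries the red keeper. The prong is slightly springy: pressed on the keeper it gives about 1 mm per 9 N and springs back
- keeper_b (a joint): red sprung tongue on top of prong b, 12 mm wide, 37 long, hinged at its outer end; its free end faces the post 12 mm above the prong and stops a tool, even lifted. Clamped anywhere: the free end is 57 to 81 mm from the post's axis (see or feel where). 0 = up; 0.36 rad = down at its stop, back 1.5 mm above the prong, free end below it: a hole passes. Pushed near its end 4 N start it, 8-10 N bottom it
- paddle: clay paddle: pale wooden slab, 12 mm thick, 208 high, 0.08 to 0.15 kg, hanging loose on one prong (either). Square blade 60 mm wide up to 104 mm, handle 30 mm wide to 162 mm, a hole 18 wide x 14 high (162 to 176 mm), above it a flat head 40 mm wide, 32 high. Origin: middle of the blade's lower edge; z up to the head, x through the thickness (along the prong while hung), y across
- paddle_eye (a point): middle of the flat roof of the paddle's hole, 176 mm above its foot; while it hangs the roof rests on the prong. The head reaches 32 mm higher
- paddle_foot (a point): middle of the paddle blade's lower edge
- beater: bystander: blue plastic beater hanging on the other prong, like the paddle (12 mm thick, same handle, hole and head) but with a round blade of 68 mm diameter. Origin 176 mm below its hole's roof, axes as the paddle's
- caddy: white plastic tool caddy, fixed, 86 x 86 x 70 mm, walls 4 mm, two bays side by side along its x. The empty bay (slot) is centred on the origin; the other, on the +x side (19 to 61 mm), is full of small tools that stand up to 118 mm above the table. Origin: on the table under the slot's middle
- caddy_slot (a point): middle of the slot's floor, 5 mm above the table; the slot is 30 mm wide along the caddy's x, 78 mm long along its y and 65 mm deep up to the rim
- pot: bystander: terracotta bowl, 96 mm across, 62 mm high, loose on the table; origin under its middle
- brush: bystander: brush 170 mm long lying on the table along its own x; origin near its middle
- glaze: bystander: white glaze jar with blue lid, 60 mm diameter, 90 mm high, loose; origin under its middle
Mind the look-alikes: they are no part of the job. Of the things shaped like the caddy, the white one is meant.

How it is judged:
By the outcome, as a careful person would: the job done as asked, in the order asked, and still so for the second after the job is handed in, with the robot touching nothing.
It also fails if it takes over 51 s, if anything falls off the work surface, if the arm or the gripper's body presses on something with over 40 N, if the wrist force passes 120 N, or if a joint passes its speed limit or range.

ROBOT

A 7-joint arm with a two-finger parallel gripper is mounted at the origin on the work surface. World frame = base frame: x ahead of the robot, y to its left, z up, the work surface at z = 0. Lengths are in m, angles in rad, forces in N, time in s.
With the tool pointing down it reaches from about 0.425 to 0.875 m from the base axis. Payload 4.7 kg.
Tool frame: the origin (TCP) lies between the finger pads; the fingertips stand 19 mm ahead of it and the grasp point (between the pads) is the TCP; z points along the fingers, y is the direction in which the jaws open and shut (so a half turn about z gives the same grasp; the last joint's range is limited). The gripper opens to 85 mm and grips with 20 to 120 N. Pads are 22 mm wide; open, the fingers measure 114 mm over their backs; the gripper's body (76 mm by 85 mm) begins 54 mm behind the grasp point. The pads swing forward as they close: fully open they stand 13 mm farther back than shut.
Start: joints at [-1.115, 0.321, -0.07, 1.45, 0.023, 1.371, -0.057], TCP at [0.278, 0.588, 0.25] pointing down, gripper open.
Joint ranges: [-2.86, 2.86], [-0.3, 2.09], [-1.38, 1.24], [0.06, 2.45], [-1.56, 4.7], [0.09, 2.05], [-2.69, 2.69]. Speed limits (rad/s): [2.57, 2.57, 3.14, 3.14, 3.14, 3.14, 3.14].

INTERFACE

Orientations are given as a unit quaternion [w, x, y, z].
In Python, from bench import readout, eyes, order gives the robot as it stands.
- The arm moves only by the tool arm_command, never from a script. Its arguments are lists of equal length, an entry for each row: "offset": the shift along the tool's x, y, z in cm, a list of three; "twist": the turn about the tool's z in degrees. A call has 1 to 5 rows; each row is the pose to reach, as a shift and turn from the pose commanded when the call began, along the tool's axes at that moment; what a row does not reach only later rows make up. A row lasts 1/8 s, in which the tool goes at most 62.5 mm and 10.7 degrees, less where a joint would pass 70% of its speed; a pose out of reach is approached as far as the arm can. A call with a gripper value outside its range is refused whole. "grip" is the finger opening in cm, from 0 to 8.54, set as the call begins (left out, the last holds). The fingers move at their own pace and stop on an object; "force" is the grip in N (left out, the last holds). Time passes only in rows, so rows that repeat a pose let the fingers close. It gives the time, the measured TCP pose, the force and the opening at its end, in the units of the state.
- readout.state(): the state, without advancing time (a new reading comes with each control period).
- eyes.get_image(name): name is "scene" or "top"; returns a dict with "pixels" (384x512x3 uint8, blue, green, red), "mtx" (3x3 intrinsics, pixels), "rvec" (rotation vector, rad) and "tvec" (3), from world to camera coordinates, as OpenCV has them. Camera axes: x right, y down, z forward; pixel columns grow to the right and rows downward; lengths in m; the calibration is good to about 2 mm. A picture is of the moment at which its call begins. There is no depth.
- order.sign_off(): hands the job in, once; it reports no verdict.
The state is a dict: "t": time; "joints": joint angles; "qd": joint speeds; "tau": joint torques, N m; "tool_pos": TCP position; "tool_rot": TCP orientation; "contact_force": force on the tool from outside, world axes, zero at the start; "ft_torque": the same for the moment, N m; "opening": finger opening in m.
Only numpy, scipy, OpenCV 4.12 (cv2) and the standard library are available. Lean on these libraries where they do the work, as an engineer would, in place of code of your own. Each camera call takes 0.05 s, during which the arm holds its last target. There are 200 camera calls.

## Working session

There is one attempt and no reset: what is moved stays moved. The work goes in short steps, Python scripts to look and compute and a tool call to move; the robot and the scene stay as the last step left them, time stands still between calls to the robot, and variables do not carry over. Pictures are saved under pics/ and viewed, about 8 in all and at most 12, crops included, and the job is handed in when it is done.

Besides the shell and the picture viewer there is one more tool, called after "Call:" as name(argument=value, ...) on one line, values as JSON. arm_command: Moves the arm, as the interface text tells. Its arguments: {"type":"object","properties":{"offset":{"type":"array"},"twist":{"type":"array"},"grip":{"type":"number"},"force":{"type":"number"}},"required":["offset","twist"]}

```bash
mkdir -p pics; ls
cat > h.py <<'E'
import numpy as np, cv2
from bench import readout, eyes, order
from scipy.spatial.transform import Rotation as R
def cam(n):
    d=eyes.get_image(n); return d
def proj(d,P):
    return cv2.projectPoints(np.array(P,float).reshape(-1,1,3),np.array(d['rvec'],float),np.array(d['tvec'],float),np.array(d['mtx'],float),None)[0].reshape(-1,2)
def ray(d,uv):
    Rm=cv2.Rodrigues(np.array(d['rvec'],float))[0]; t=np.array(d['tvec'],float).ravel()
    v=Rm.T@np.linalg.inv(np.array(d['mtx'],float))@np.array([uv[0],uv[1],1.]); return -Rm.T@t, v/np.linalg.norm(v)
def onz(d,uv,z):
    c,v=ray(d,uv); return c+v*(z-c[2])/v[2]
def tri(d1,a,d2,b):
    c1,v1=ray(d1,a);c2,v2=ray(d2,b)
    s=np.linalg.lstsq(np.c_[v1,-v2],c2-c1,rcond=None)[0]
    p,q=c1+v1*s[0],c2+v2*s[1]; return (p+q)/2,np.linalg.norm(p-q)
def st():
    s=readout.state(); return s
E
python3 - <<'E'
from h import *
for n in('scene','top'):
    d=cam(n); cv2.imwrite(f'pics/{n}0.png',d['pixels']); np.save(f'{n}0.npy',d,allow_pickle=True)
    print(n,ray(d,(256,192)))
    
s=st();print(s['tool_pos'],s['tool_rot'],s['t'])
E
```

```text
pics
scene (array([1.35927037, 0.37273302, 1.05761005]), array([-0.60985716, -0.27618263, -0.74283067]))
top (array([0.4803451 , 0.01843368, 1.37359194]), array([ 0.09110332,  0.01733211, -0.99569061]))
[0.27777761 0.58715379 0.24931944] [-1.35215902e-04  2.19098557e-01  9.75702334e-01 -8.71548687e-04] 0.1
```

View pics/scene0.png

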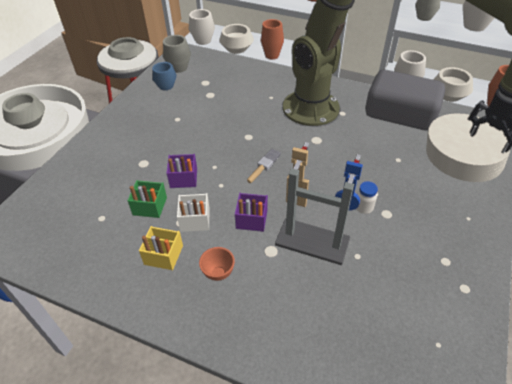

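View pics/top0.png

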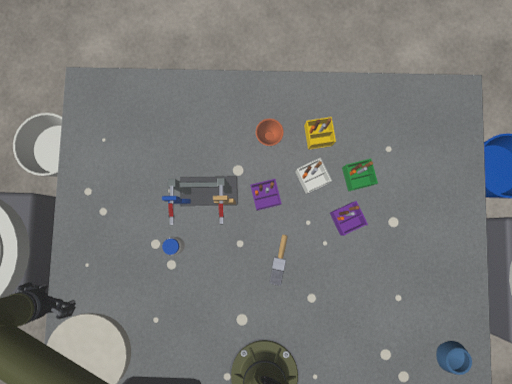

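Scene view: the wooden paddle hangs at scene (300,170) / top (223,199). The look-alike is the blue beater at scene (352,175) / top (175,199). The white caddy is at scene (193,210) / top (314,175). The other caddies in the top view are purple (265,194) and (348,218), green (360,174) and yellow (320,132). I choose the wooden paddle and the white caddy, and will check both in one crop.

Run:
```python
from h import *
T=np.load('top0.npy',allow_pickle=True).item();S=np.load('scene0.npy',allow_pickle=True).item()
def crop(d,x,y,w,h,k): return cv2.resize(d['pixels'][y:y+h,x:x+w],None,fx=k,fy=k,interpolation=cv2.INTER_CUBIC)
a=crop(T,155,165,100,75,4); b=crop(S,270,135,100,75,4); c=crop(T,285,140,100,75,4); e=crop(S,160,170,100,75,4)
cv2.imwrite('pics/crop1.png',np.vstack([np.hstack([a,b]),np.hstack([c,e])]))
hs={n:cv2.cvtColor(d['pixels'],cv2.COLOR_BGR2HSV) for n,d in(('T',T),('S',S))}
def blobs(n,lo,hi,box):
    m=cv2.inRange(hs[n],lo,hi); x,y,w,h=box; mm=np.zeros_like(m); mm[y:y+h,x:x+w]=m[y:y+h,x:x+w]
    k,l,s,c=cv2.connectedComponentsWithStats(mm)
    return [(tuple(s[i]),c[i].round(1), [np.round(v,1) for v in cv2.minAreaRect(cv2.findNonZero((l==i).astype(np.uint8)))] if 0 else cv2.minAreaRect(cv2.findNonZero((l==i).astype(np.uint8)))) for i in range(1,k) if s[i][4]>8]
for nm,n,lo,hi,box in [('redT','T',(0,150,90),(8,255,255),(155,165,100,75)),('woodT','T',(9,60,120),(25,255,255),(200,165,50,75)),('blueT','T',(105,150,60),(125,255,255),(155,165,60,100)),
 ('whiteT','T',(0,0,170),(180,40,255),(290,150,50,50)),('greyT','T',(90,10,50),(130,60,255),(155,165,100,55))]:
    print(nm)
    for b in blobs(n,lo,hi,box): print(' ',b)
    if nm=='redT' or nm=='woodT':
        for b in blobs(n,lo,hi,box): 
            q=cv2.boxPoints(b[2]); print([onz(T,p,.27 if nm=='redT' else .30)[:2].round(3).tolist() for p in q])
```

```text
redT
  ((np.int32(169), np.int32(204), np.int32(4), np.int32(12), np.int32(36)), array([170.4, 209.4]), ((170.5, 209.5), (11.0, 3.0), 90.0))
  ((np.int32(219), np.int32(204), np.int32(4), np.int32(12), np.int32(40)), array([220.8, 209.1]), ((220.5, 209.5), (11.0, 3.0), 90.0))
[[0.541, 0.281], [0.541, 0.272], [0.51, 0.271], [0.51, 0.279]]
[[0.545, 0.14], [0.545, 0.132], [0.514, 0.131], [0.514, 0.139]]
woodT
  ((np.int32(213), np.int32(195), np.int32(14), np.int32(5), np.int32(61)), array([219.7, 197.3]), ((219.5, 197.0), (4.0, 13.0), 90.0))
  ((np.int32(229), np.int32(198), np.int32(5), np.int32(5), np.int32(22)), array([230.9, 200.1]), ((231.0, 200.0), (4.0, 4.0), 90.0))
  ((np.int32(214), np.int32(201), np.int32(5), np.int32(2), np.int32(10)), array([216. , 201.5]), ((216.0, 201.5), (1.0, 4.0), 90.0))
[[0.567, 0.154], [0.568, 0.119], [0.557, 0.118], [0.556, 0.154]]
[[0.56, 0.11], [0.56, 0.099], [0.55, 0.099], [0.549, 0.11]]
[[0.551, 0.151], [0.551, 0.14], [0.548, 0.14], [0.548, 0.151]]
blueT
  ((np.int32(162), np.int32(196), np.int32(14), np.int32(4), np.int32(53)), array([168.8, 19
[... 974 characters left out ...]
35647296905518), 12.094757080078125))
  ((np.int32(163), np.int32(203), np.int32(18), np.int32(17), np.int32(75)), array([170.3, 213.8]), ((172.2307586669922, 212.3461456298828), (16.277639389038086, 15.885407447814941), 11.309932708740234))
  ((np.int32(224), np.int32(205), np.int32(6), np.int32(12), np.int32(22)), array([225. , 209.5]), ((226.5, 210.5), (11.0, 5.0), 90.0))
  ((np.int32(179), np.int32(207), np.int32(8), np.int32(7), np.int32(10)), array([182. , 210.2]), ((182.25003051757812, 209.75001525878906), (1.4142134189605713, 9.192388534545898), 45.0))
  ((np.int32(219), np.int32(218), np.int32(5), np.int32(2), np.int32(10)), array([221. , 218.5]), ((221.0, 218.5), (1.0, 4.0), 90.0))
```

View pics/crop1.png

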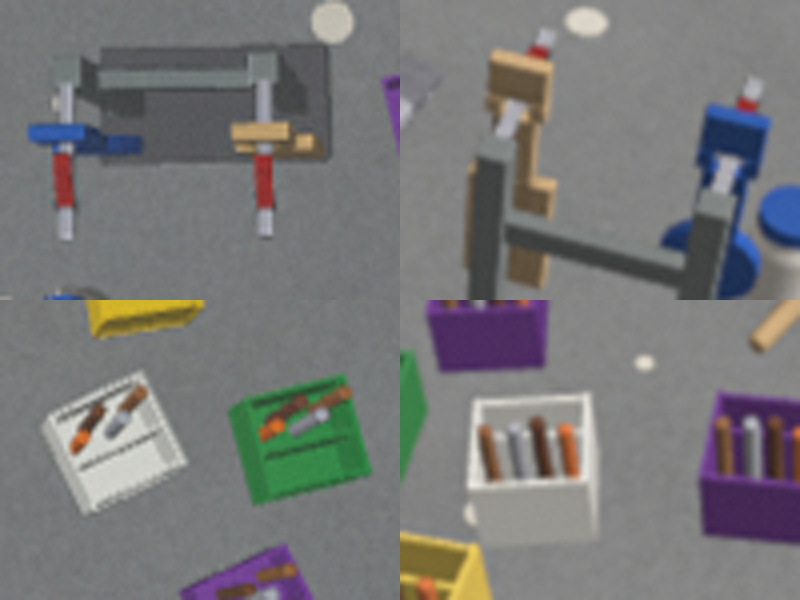

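The crop confirms it. The wooden paddle hangs on the right-hand prong (prong a), with its post top at top-px (220.8,180.8) and its tip at (221.3,224). The red keeper spans rows ≈203–217. The white caddy's tools stand in its up-left bay, and the empty slot is on the lower side, near top-px (318,182).

```bash
cat >> h.py <<'E'
def togo(p,ang=None):
    """cm shift along tool axes and twist deg to bring TCP to p with jaw axis at world angle ang (mod 180)"""
    s=st(); M=R.from_quat(np.roll(s['tool_rot'],-1)).as_matrix()
    off=(M.T@(np.array(p)-s['tool_pos'])*100).round(2); a=np.degrees(np.arctan2(M[1,1],M[0,1]))
    tw=None if ang is None else -((ang-a+90)%180-90)
    print('off',off.tolist(),'twist',tw,'jaw',a.round(1),'pos',s['tool_pos'].round(4),'F',s['contact_force'].round(1),'op',round(s['opening'],4),'t',s['t'])
E
python3 - <<'E'
from h import *
T=np.load('top0.npy',allow_pickle=True).item();S=np.load('scene0.npy',allow_pickle=True).item()
f=lambda x,y:(155+(x-1.5)/4,165+(y-1.5)/4)
for n,p,z in [('postA',f(263,65),.27),('tipA',f(265,237),.27),('postB',f(68,69),.27),('tipB',f(66,239),.27),('keepfree',f(264,153),.282),('keephinge',f(264,209),.272),('padL',f(232,130),.302),('padR',f(288,130),.302),('padtopfar',f(260,124),.302),('padtopnear',f(260,138),.302)]:
    print(n,onz(T,p,z).round(4))
g=lambda x,y:(285+(x-1.5)/4,140+(y-301.5)/4)
C=[onz(T,g(*p),.07)[:2] for p in [(41,418),(143,373),(188,465),(88,514)]]
print(np.round(C,4)); c=np.mean(C,0)
ex=(C[0]+C[1]-C[2]-C[3]);print(np.linalg.norm(ex)/2,np.degrees(np.arctan2(ex[1],ex[0])))
ey=(C[0]+C[3]-C[1]-C[2]);print(np.linalg.norm(ey)/2,np.degrees(np.arctan2(ey[1],ey[0])))
e=ex/np.linalg.norm(ex);print('centre',c,'slot',c-.0225*e)
print(proj(S,[[*(c-.0225*e),.07]]))
togo([.52,.25,.40],0)
E
```

```text
postA [0.6101 0.1388 0.27  ]
tipA [0.4896 0.1329 0.27  ]
postB [0.6036 0.2765 0.27  ]
tipB [0.4843 0.2719 0.27  ]
keepfree [0.5474 0.1345 0.282 ]
keephinge [0.509  0.1342 0.272 ]
padL [0.5612 0.1548 0.302 ]
padR [0.5623 0.1166 0.302 ]
padtopfar [0.5658 0.1359 0.302 ]
padtopnear [0.5563 0.1355 0.302 ]
[[ 0.6794 -0.086 ]
 [ 0.7194 -0.17  ]
 [ 0.6433 -0.208 ]
 [ 0.6004 -0.1261]]
0.08690823140120342 26.730512498421135
0.09277252590369647 116.54499419529444
centre [ 0.66061563 -0.147545  ] slot [ 0.64052016 -0.15766538]
[[193.53291661 197.57820629]]
off [-36.31, -20.15, -15.03] twist 64.68779919618362 jaw 64.7 pos [0.2778 0.5872 0.2493] F [1.1 0.1 0.1] op 0.0855 t 0.1
```

Call:
arm_command(offset=[[0, 0, -6], [-2, -1.3, -11.5], [-6.5, -4.2, -15], [-11.5, -7.5, -15], [-16.5, -10.7, -15]], twist=[10, 20, 30, 40, 50], grip=3.0, force=25)

```text
t: 0.72
tool_pos: [0.3822, 0.4186, 0.4007]
tool_rot: [0.0, 0.613, 0.79, 0.0]
contact_force: [0.6, 0.4, 1.0]
opening: 0.03
```

```bash
python3 -c "
from h import *
togo([.558,.1355,.40],2.7)"
```

```text
off [-31.79, 10.0, 0.06] twist 11.668224065762303 jaw 14.4 pos [0.3822 0.4186 0.4007] F [0.6 0.4 1. ] op 0.03 t 0.725
```

Call:
arm_command(offset=[[-6, 1.9, 0], [-12, 3.8, 0], [-18, 5.7, 0], [-24, 7.6, 0], [-29, 9.1, 0]], twist=[6, 11.7, 11.7, 11.7, 11.7])

```text
t: 1.35
tool_pos: [0.5437, 0.1603, 0.4001]
tool_rot: [0.0, 0.689, 0.725, -0.0]
contact_force: [0.7, 0.2, 0.4]
opening: 0.0299
```

Call:
arm_command(offset=[[0, 0, 3], [0, 0, 5], [0, 0, 5]], twist=[0, 0, 0])

```text
t: 1.72
tool_pos: [0.542, 0.1626, 0.3483]
tool_rot: [-0.001, 0.688, 0.725, -0.002]
contact_force: [-0.3, 0.4, -0.0]
opening: 0.0301
```

```bash
python3 -c "
from h import *
togo([.558,.1355,.315],2.7)"
```

```text
off [-2.79, 1.47, 3.33] twist 0.28272789365206563 jaw 3.0 pos [0.542  0.1626 0.3483] F [-0.3  0.4 -0. ] op 0.0301 t 1.725
```

Call:
arm_command(offset=[[-1.4, 0.7, 0], [-2.8, 1.5, 0], [-2.8, 1.5, 0]], twist=[0, 0, 0])

```text
t: 2.1
tool_pos: [0.5606, 0.1331, 0.3511]
tool_rot: [0.001, 0.69, 0.724, 0.0]
contact_force: [-0.3, 1.0, -0.0]
opening: 0.0304
```

```bash
cat > look.py <<'E'
import sys
from h import *
T=cam('top');S=cam('scene')
n,a,b,w,h=sys.argv[1],*[tuple(map(int,v.split(','))) for v in sys.argv[2:4]],90,110
cr=lambda d,c:cv2.resize(d['pixels'][c[1]:c[1]+h,c[0]:c[0]+w],None,fx=4.4,fy=4.4,interpolation=cv2.INTER_CUBIC)
cv2.imwrite('pics/'+n,np.hstack([cr(T,a),cr(S,b)]))
E
python3 look.py c2.png 175,150 270,90; python3 -c "
from h import *
togo([.558,.1355,.30],2.7)"
```

```text
off [0.02, -0.16, 5.07] twist 0.22956116830090423 jaw 2.9 pos [0.5596 0.1354 0.3507] F [-0.1  0.5 -0.2] op 0.03 t 2.2
```

View pics/c2.png

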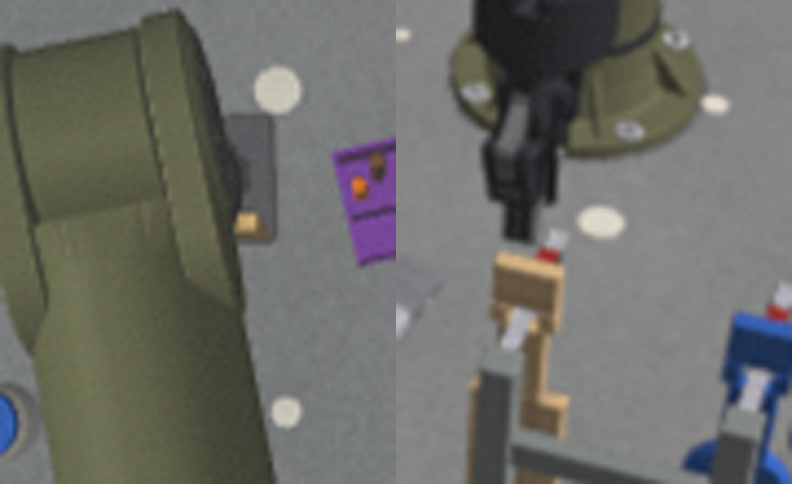

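```bash
python3 -c "
from h import *
S=np.load('scene0.npy',allow_pickle=True).item()
for p in [(.5596+.0155,.1354,.3317),(.5596+.0155,.1354,.3257),(.567,.1363,.302),(.567,.1563,.302),(.567,.1163,.302),(.567,.1163,.27),(.61,.1385,.27)]:
  q=proj(S,[p])[0]; print(p,((q-[270,90])*4.4+[396+1.7,1.7]).round(0))
"
```

```text
(0.5751, 0.1354, 0.3317) [523. 236.]
(0.5751, 0.1354, 0.3257) [523. 244.]
(0.567, 0.1363, 0.302) [526. 267.]
(0.567, 0.1563, 0.302) [560. 276.]
(0.567, 0.1163, 0.302) [494. 258.]
(0.567, 0.1163, 0.27) [491. 298.]
(0.61, 0.1385, 0.27) [502. 356.]
```

```bash
python3 -c "
from h import *
S=np.load('scene0.npy',allow_pickle=True).item()
im=S['pixels']
for x in (294,296,300,304,306): print(x,[tuple(int(v) for v in im[y,x]) for y in range(143,167)])
for p in [(.555,.1163,.302),(.567,.1163,.302),(.567,.1563,.302),(.567,.1163,.27),(.567,.1563,.27)]: print(p,proj(S,[p])[0].round(1))
"
```

```text
294 [(134, 135, 134), (133, 133, 133), (133, 133, 131), (133, 137, 141), (131, 156, 176), (130, 173, 206), (126, 171, 205), (98, 133, 158), (69, 93, 111), (62, 83, 97), (61, 82, 98), (63, 83, 98), (61, 82, 96), (62, 81, 95), (58, 78, 91), (66, 87, 103), (80, 107, 127), (76, 102, 120), (72, 98, 117), (72, 98, 117), (74, 97, 114), (81, 93, 105), (98, 102, 109), (136, 135, 139)]
296 [(136, 136, 136), (134, 135, 134), (134, 135, 134), (133, 132, 131), (129, 142, 153), (129, 168, 197), (128, 174, 207), (117, 157, 187), (83, 111, 132), (63, 83, 98), (62, 83, 97), (64, 84, 98), (64, 84, 99), (62, 82, 95), (60, 80, 93), (59, 79, 95), (86, 106, 121), (130, 148, 163), (147, 167, 185), (158, 169, 181), (167, 167, 172), (175, 168, 170), (180, 172, 173), (181, 174, 175)]
300 [(136, 137, 137), (134, 135, 134), (135, 135, 134), (136, 136, 132), (134, 135, 133), (124, 140, 155), (129, 169, 199), (131, 176, 209), (117, 157, 187), (84, 112, 132), (65, 84, 99), (63, 83, 98), (64, 83, 99), (62, 83, 97), (61, 81, 96), (59, 79, 93), (63, 80, 93), (112, 116, 123), (159, 155, 158), (156, 160, 169), (147, 16
[... 316 characters left out ...]
7, 74, 88), (60, 80, 94), (71, 93, 111), (69, 92, 108), (65, 85, 100), (63, 84, 98), (77, 99, 116), (107, 132, 151)]
306 [(182, 176, 176), (184, 177, 177), (178, 170, 173), (142, 137, 162), (86, 83, 151), (60, 58, 132), (71, 83, 125), (111, 147, 175), (129, 175, 208), (124, 170, 203), (99, 135, 162), (85, 114, 136), (86, 114, 135), (91, 120, 143), (94, 125, 148), (99, 130, 153), (102, 134, 157), (107, 140, 165), (115, 149, 175), (116, 152, 178), (112, 143, 166), (116, 140, 159), (120, 132, 142), (127, 131, 132)]
(0.555, 0.1163, 0.302) [293.4 145.2]
(0.567, 0.1163, 0.302) [291.8 148.2]
(0.567, 0.1563, 0.302) [306.8 152.3]
(0.567, 0.1163, 0.27) [291.3 157.4]
(0.567, 0.1563, 0.27) [305.9 161.5]
```

Call:
arm_command(offset=[[0, 0, 1], [0, 0, 2], [0, 0, 3], [0, 0, 3]], twist=[0, 0, 0, 0])

```text
t: 2.7
tool_pos: [0.5587, 0.1358, 0.3189]
tool_rot: [-0.001, 0.688, 0.725, -0.001]
contact_force: [-0.1, -0.6, -0.6]
opening: 0.0301
```

Call:
arm_command(offset=[[0, 0, 0.5], [0, 0, 1.0], [0, 0, 1.5], [0, 0, 1.5]], twist=[0, 0, 0, 0])

```text
t: 3.2
tool_pos: [0.5591, 0.1357, 0.3048]
tool_rot: [-0.0, 0.688, 0.725, -0.0]
contact_force: [0.0, -0.9, -0.6]
opening: 0.0301
```

Call:
arm_command(offset=[[0, 0, 0.3], [0, 0, 0.5], [0, 0, 0.5]], twist=[0, 0, 0])

```text
t: 3.58
tool_pos: [0.5593, 0.1357, 0.3002]
tool_rot: [-0.0, 0.688, 0.725, -0.0]
contact_force: [-0.8, -0.5, -0.9]
opening: 0.0303
```

Call:
arm_command(offset=[[0, 0, 0.2], [0, 0, 0.3], [0, 0, 0.3]], twist=[0, 0, 0])

```text
t: 3.95
tool_pos: [0.5597, 0.1358, 0.2981]
tool_rot: [0.0, 0.688, 0.725, 0.001]
contact_force: [0.6, 0.2, 4.0]
opening: 0.03
```

```bash
python3 look.py c3.png 175,150 270,90; python3 -c "
from h import *
togo([.558,.1355,.30],2.7)"
```

```text
off [-0.01, -0.18, -0.2] twist 0.2852967094800505 jaw 3.0 pos [0.5598 0.1357 0.298 ] F [-0.1  0.4  4.5] op 0.0297 t 4.05
```

View pics/c3.png

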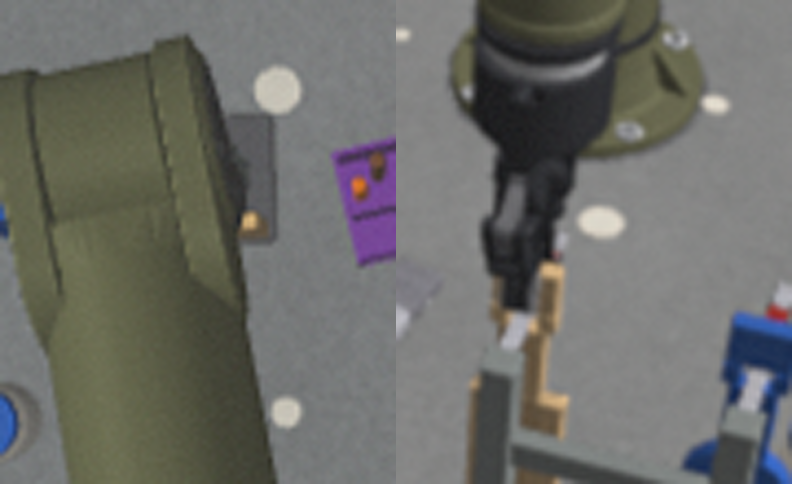

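The crop shows the inner finger (crop (515,290)) behind the head and just over the prong, with the outer finger beyond the head. The 4 N matches the keeper starting to move.

Call:
arm_command(offset=[[0, 0, 0.2], [0, 0, 0.4], [0, 0, 0.4]], twist=[0, 0, 0])

```text
t: 4.42
tool_pos: [0.5606, 0.1357, 0.2944]
tool_rot: [0.001, 0.689, 0.725, 0.002]
contact_force: [1.8, -0.4, 7.8]
opening: 0.0299
```

Call:
arm_command(offset=[[0, 0, 0.1], [0, 0, 0.2], [0, 0, 0.2]], twist=[0, 0, 0])

```text
t: 4.8
tool_pos: [0.5609, 0.1358, 0.2928]
tool_rot: [0.001, 0.689, 0.725, 0.002]
contact_force: [2.7, -0.1, 8.6]
opening: 0.0306
```

Call:
arm_command(offset=[[0, 0, 0.1], [0, 0, 0.1]], twist=[0, 0])

```text
t: 5.05
tool_pos: [0.561, 0.1358, 0.2919]
tool_rot: [0.001, 0.689, 0.725, 0.002]
contact_force: [3.0, -0.3, 7.7]
opening: 0.0298
```

Call:
arm_command(offset=[[0, 0, 0.1], [0, 0, 0.1]], twist=[0, 0])

```text
t: 5.3
tool_pos: [0.5611, 0.1358, 0.291]
tool_rot: [0.001, 0.689, 0.725, 0.002]
contact_force: [3.0, -0.4, 8.5]
opening: 0.0299
```

Call:
arm_command(offset=[[0, 0, 0.1], [0, 0, 0.1]], twist=[0, 0])

```text
t: 5.55
tool_pos: [0.5612, 0.1358, 0.2902]
tool_rot: [0.002, 0.689, 0.725, 0.002]
contact_force: [4.0, 0.5, 8.0]
opening: 0.0301
```

Call:
arm_command(offset=[[0, 0, 0.1], [0, 0, 0.1]], twist=[0, 0])

```text
t: 5.8
tool_pos: [0.5613, 0.1358, 0.2893]
tool_rot: [0.002, 0.689, 0.725, 0.002]
contact_force: [2.5, -0.2, 8.4]
opening: 0.0298
```

Call:
arm_command(offset=[[0, 0, 0.1], [0, 0, 0.1]], twist=[0, 0])

```text
t: 6.05
tool_pos: [0.5613, 0.1358, 0.2884]
tool_rot: [0.002, 0.689, 0.725, 0.003]
contact_force: [2.2, -0.2, 8.4]
opening: 0.03
```

Call:
arm_command(offset=[[0, 0, 0.05], [0, 0, 0.05]], twist=[0, 0])

```text
t: 6.3
tool_pos: [0.5613, 0.1358, 0.2881]
tool_rot: [0.002, 0.689, 0.725, 0.003]
contact_force: [2.8, -0.1, 9.7]
opening: 0.03
```

Call:
arm_command(offset=[[0, 0, 0.1], [0, 0, 0.1]], twist=[0, 0])

```text
t: 6.55
tool_pos: [0.5614, 0.1358, 0.288]
tool_rot: [0.002, 0.689, 0.725, 0.003]
contact_force: [-0.2, -0.4, 13.3]
opening: 0.0298
```

Call:
arm_command(offset=[[0, 0.1, -0.3], [0, 0.1, -0.4], [0, 0.1, -0.4], [0, 0.1, -0.4]], twist=[0, 0, 0, 0], grip=1.6, force=20)

```text
t: 7.05
tool_pos: [0.5602, 0.1359, 0.2896]
tool_rot: [-0.0, 0.688, 0.725, 0.0]
contact_force: [-1.7, -1.0, 6.4]
opening: 0.0159
```

Call:
arm_command(offset=[[0, 0, 0.1], [0, 0, 0.1]], twist=[0, 0])

```text
t: 7.3
tool_pos: [0.5602, 0.1358, 0.2889]
tool_rot: [-0.0, 0.688, 0.725, 0.0]
contact_force: [-1.6, -0.6, 8.5]
opening: 0.0157
```

Run:
```python
from h import *
S=cam('scene'); cv2.imwrite('pics/c4.png',cv2.resize(S['pixels'][120:190,270:350],None,fx=8,fy=8,interpolation=cv2.INTER_CUBIC)); togo([.56,.1355,.29],2.7)
```

```text
off [-0.04, -0.02, -0.11] twist 0.29599993019512283 jaw 3.0 pos [0.5602 0.1359 0.2889] F [-1.5 -1.1  9. ] op 0.0159 t 7.35
```

View pics/c4.png

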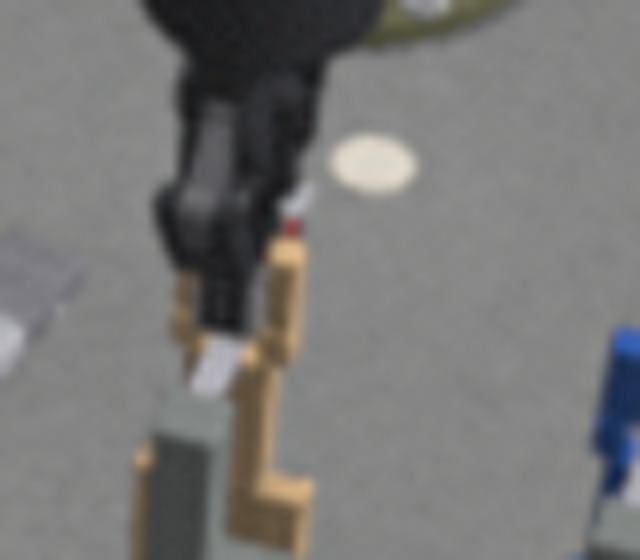

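Scene crop: the inner fingertip sits between prong and head at crop (225,300). Only a sliver of red shows, at (290,225). Next I slide outward in small steps, watching the force.

Call:
arm_command(offset=[[0, -0.2, 0.05], [0, -0.4, 0.1], [0, -0.4, 0.1]], twist=[0, 0, 0])

```text
t: 7.72
tool_pos: [0.5595, 0.1358, 0.2891]
tool_rot: [0.003, 0.689, 0.725, 0.004]
contact_force: [5.8, 0.9, 6.9]
opening: 0.0161
```

```bash
python3 -c "
from h import *
togo([.56,.1355,.29],2.7);print(st()['ft_torque'])"
```

```text
off [-0.03, 0.05, -0.09] twist 0.2651020379581297 jaw 3.0 pos [0.5595 0.1358 0.2891] F [5.8 0.9 6.9] op 0.0161 t 7.725
[ 0.12486023 -1.37902032 -0.04395742]
```

It is blocked: 5.8 N against the slide after only 0.7 mm. When the jaws narrowed, the outer finger probably slipped off the keeper's free end and now stands in front of it. I'll raise, reopen and press again.

Call:
arm_command(offset=[[0, 0.4, -0.2], [0, 0.4, -0.8], [0, 0.4, -1.4], [0, 0.4, -1.4]], twist=[0, 0, 0, 0])

```text
t: 8.22
tool_pos: [0.5604, 0.1357, 0.3005]
tool_rot: [0.0, 0.688, 0.725, -0.0]
contact_force: [0.3, -0.7, -0.3]
opening: 0.0161
```

```bash
python3 -c "
from h import *
togo([.559,.1355,.305],2.7)"
```

```text
off [-0.01, -0.14, -0.45] twist 0.2878495336268827 jaw 3.0 pos [0.5604 0.1357 0.3005] F [ 0.3 -0.7 -0.3] op 0.0161 t 8.225
```

Call:
arm_command(offset=[[0, -0.1, -0.4], [0, -0.15, -0.4], [0, -0.15, -0.4]], twist=[0, 0, 0], grip=2.6)

```text
t: 8.6
tool_pos: [0.5587, 0.1356, 0.3046]
tool_rot: [-0.0, 0.688, 0.725, -0.0]
contact_force: [0.3, -0.4, -0.5]
opening: 0.0261
```

Call:
arm_command(offset=[[0, 0, 0.4], [0, 0, 0.8], [0, 0, 1.1], [0, 0, 1.1]], twist=[0, 0, 0, 0])

```text
t: 9.1
tool_pos: [0.56, 0.1357, 0.295]
tool_rot: [0.001, 0.689, 0.725, 0.002]
contact_force: [1.8, 0.4, 5.9]
opening: 0.0261
```

Call:
arm_command(offset=[[0, 0, 0.2], [0, 0, 0.4], [0, 0, 0.4]], twist=[0, 0, 0])

```text
t: 9.48
tool_pos: [0.5605, 0.1357, 0.2917]
tool_rot: [0.001, 0.689, 0.725, 0.002]
contact_force: [1.9, -0.5, 7.7]
opening: 0.0261
```

Call:
arm_command(offset=[[0, -0.15, 0.2], [0, -0.15, 0.35], [0, -0.15, 0.35]], twist=[0, 0, 0])

```text
t: 9.85
tool_pos: [0.5605, 0.1357, 0.2892]
tool_rot: [0.003, 0.689, 0.725, 0.004]
contact_force: [6.3, -0.3, 8.5]
opening: 0.0261
```

Call:
arm_command(offset=[[0, -0.05, 0.1], [0, -0.05, 0.1]], twist=[0, 0])

```text
t: 10.1
tool_pos: [0.5604, 0.1357, 0.2885]
tool_rot: [0.003, 0.689, 0.725, 0.004]
contact_force: [6.7, -0.1, 9.4]
opening: 0.026
```

Call:
arm_command(offset=[[0, -0.1, 0.1], [0, -0.2, 0.1], [0, -0.3, 0.1]], twist=[0, 0, 0])

```text
t: 10.48
tool_pos: [0.5599, 0.1356, 0.2886]
tool_rot: [0.005, 0.689, 0.725, 0.007]
contact_force: [14.0, 0.9, 8.5]
opening: 0.0261
```

```bash
python3 -c "
from h import *
togo([.559,.1355,.305],2.7)"
```

```text
off [-0.0, -0.06, -1.64] twist 0.2248081872035783 jaw 2.9 pos [0.5599 0.1356 0.2886] F [14.   0.9  8.5] op 0.0261 t 10.475
```

Run:
```python
from h import *
s=st();print(s['ft_torque'],s['contact_force'])
S=cam('scene'); 
for p in [(.549,.1345,.282),(.512,.133,.272),(.49,.133,.27)]: print(p,(proj(S,[p])[0]-[270,120])*8)
im=S['pixels']; hs=cv2.cvtColor(im,cv2.COLOR_BGR2HSV); m=cv2.inRange(hs,(0,120,60),(10,255,255))[120:170,270:345]; print(cv2.findNonZero(m).reshape(-1,2)+[270,120])
S0=np.load('scene0.npy',allow_pickle=True).item()['pixels'];m=cv2.inRange(cv2.cvtColor(S0,cv2.COLOR_BGR2HSV),(0,120,60),(10,255,255))[120:170,270:345]; print(cv2.findNonZero(m).reshape(-1,2).tolist())
cv2.imwrite('pics/c5.png',cv2.resize(np.hstack([S0[130:165,280:320],im[130:165,280:320]]),None,fx=10,fy=14,interpolation=cv2.INTER_CUBIC))
```

```text
[ 0.17967837 -2.67026725  0.01535253] [13.99579164  0.8764223   8.48068577]
(0.549, 0.1345, 0.282) [244.09894199 251.22246518]
(0.512, 0.133, 0.272) [275.36947244 202.02978928]
(0.49, 0.133, 0.27) [296.53035426 165.80393806]Traceback (most recent call last):
  File "<stdin>", line 5, in <module>
AttributeError: 'NoneType' object has no attribute 'reshape'
```

Call:
arm_command(offset=[[0, 0.3, 0], [0, 0.55, 0], [0, 0.55, 0]], twist=[0, 0, 0])

```text
t: 10.9
tool_pos: [0.5606, 0.1357, 0.2881]
tool_rot: [0.001, 0.689, 0.725, 0.002]
contact_force: [-2.0, -1.0, 15.7]
opening: 0.0259
```

Run:
```python
from h import *
s=st();print(s['ft_torque'],s['contact_force'],s['tool_pos'])
```

```text
[-0.23867278  0.58920148 -0.01029638] [-1.96118535 -1.00233211 15.6684596 ] [0.56055353 0.13570957 0.28812423]
```

Call:
arm_command(offset=[[0, 0, -0.1], [0, 0, -0.1], [0, 0, -0.1]], twist=[0, 0, 0], grip=3.4)

```text
t: 11.28
tool_pos: [0.5633, 0.1358, 0.2888]
tool_rot: [0.003, 0.689, 0.725, 0.005]
contact_force: [6.8, 0.5, 8.7]
opening: 0.0343
```

Run:
```python
from h import *
s=st();print(s['ft_torque'],s['contact_force'],s['tool_pos'],s['opening'])
S=cam('scene');im=S['pixels'];S0=np.load('scene0.npy',allow_pickle=True).item()['pixels']
cv2.imwrite('pics/c5.png',cv2.resize(np.hstack([S0[130:165,280:320],im[130:165,280:320]]),None,fx=10,fy=14,interpolation=cv2.INTER_CUBIC))
```

```text
[ 0.08419768 -1.42750922 -0.01882286] [6.83082346 0.53501019 8.66344675] [0.5633265  0.13583978 0.28880329] 0.03430213086824624
```

View pics/c5.png

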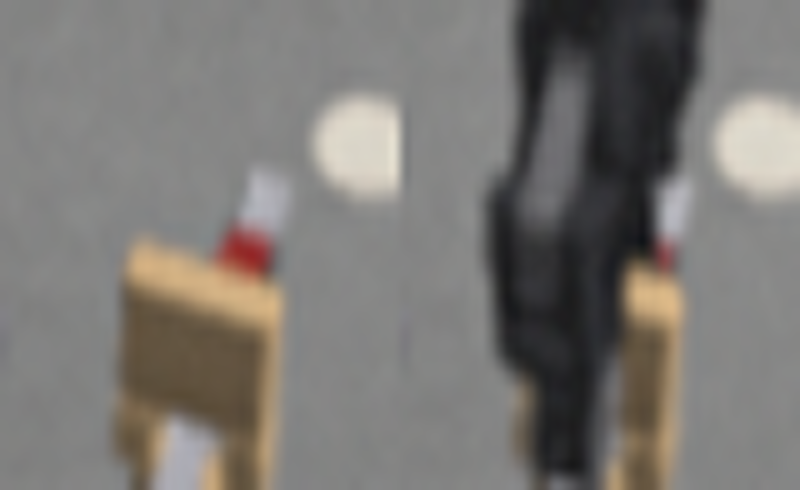

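Test result: opening the jaws pushed the whole tool +x by 2.8 mm, so it is the outer finger that sticks at the keeper's end, not the paddle. The crop shows the inner finger behind the head and the prong tip beyond at crop (675,200).

New plan: press further out on the keeper, hold the outer finger still there, and close the jaws so the inner finger pushes the paddle over the keeper.

Call:
arm_command(offset=[[0, 0, -0.5], [0, 0, -1.2], [0, 0, -1.7], [0, 0, -1.7]], twist=[0, 0, 0, 0], grip=4.0)

```text
t: 11.82
tool_pos: [0.5589, 0.1357, 0.3018]
tool_rot: [-0.0, 0.688, 0.725, -0.001]
contact_force: [0.4, -0.7, -0.3]
opening: 0.0399
```

```bash
python3 -c "
from h import *
togo([.5575,.1355,.3045],2.7)"
```

```text
off [-0.01, -0.14, -0.27] twist 0.29629248799842856 jaw 3.0 pos [0.5589 0.1357 0.3018] F [ 0.4 -0.7 -0.3] op 0.0399 t 11.825
```

Call:
arm_command(offset=[[0, -0.15, 0], [0, -0.15, 0.3], [0, -0.15, 0.6], [0, -0.15, 0.6]], twist=[0, 0, 0, 0])

```text
t: 12.32
tool_pos: [0.5578, 0.1356, 0.2968]
tool_rot: [-0.0, 0.688, 0.725, 0.0]
contact_force: [-1.1, 0.1, 5.0]
opening: 0.0399
```

Call:
arm_command(offset=[[0, 0, 0.2], [0, 0, 0.4], [0, 0, 0.4]], twist=[0, 0, 0])

```text
t: 12.7
tool_pos: [0.5587, 0.1356, 0.2936]
tool_rot: [0.001, 0.689, 0.725, 0.001]
contact_force: [1.2, -0.9, 5.7]
opening: 0.04
```

Call:
arm_command(offset=[[0, 0, 0.1], [0, 0, 0.2], [0, 0, 0.2]], twist=[0, 0, 0])

```text
t: 13.08
tool_pos: [0.559, 0.1357, 0.2921]
tool_rot: [0.001, 0.688, 0.725, 0.002]
contact_force: [0.4, -0.2, 8.0]
opening: 0.0402
```

Call:
arm_command(offset=[[0, 0, 0.1], [0, 0, 0.2], [0, 0, 0.2]], twist=[0, 0, 0])

```text
t: 13.45
tool_pos: [0.5593, 0.1357, 0.2905]
tool_rot: [0.001, 0.689, 0.725, 0.002]
contact_force: [1.1, -0.0, 9.2]
opening: 0.04
```

Call:
arm_command(offset=[[0, 0, 0.1], [0, 0, 0.1]], twist=[0, 0])

```text
t: 13.7
tool_pos: [0.5594, 0.1357, 0.2897]
tool_rot: [0.001, 0.689, 0.725, 0.002]
contact_force: [0.7, 0.1, 9.2]
opening: 0.0402
```

```bash
python3 -c "
from h import *
togo([.5575,.1355,.3045],2.7);print(st()['ft_torque'])"
```

```text
off [-0.01, -0.18, -1.48] twist 0.2759445083116532 jaw 3.0 pos [0.5594 0.1357 0.2897] F [0.7 0.1 9.2] op 0.0402 t 13.7
[-0.03117378  0.02394857  0.05050811]
```

Call:
arm_command(offset=[[0, 0, 0.1], [0, 0, 0.1]], twist=[0, 0])

```text
t: 13.95
tool_pos: [0.5595, 0.1357, 0.2888]
tool_rot: [0.001, 0.689, 0.725, 0.002]
contact_force: [0.6, -0.3, 10.4]
opening: 0.0401
```

Call:
arm_command(offset=[[0, 0, 0.1], [0, 0, 0.1]], twist=[0, 0])

```text
t: 14.2
tool_pos: [0.5596, 0.1357, 0.288]
tool_rot: [0.001, 0.689, 0.725, 0.003]
contact_force: [0.9, 0.4, 11.3]
opening: 0.04
```

Call:
arm_command(offset=[[0, 0, 0.1], [0, 0, 0.1]], twist=[0, 0])

```text
t: 14.45
tool_pos: [0.5596, 0.1357, 0.2875]
tool_rot: [0.001, 0.689, 0.725, 0.003]
contact_force: [-0.0, -1.0, 12.8]
opening: 0.0399
```

Call:
arm_command(offset=[[0, 0, 0.05], [0, 0, 0.05]], twist=[0, 0])

```text
t: 14.7
tool_pos: [0.5597, 0.1357, 0.2873]
tool_rot: [0.002, 0.689, 0.725, 0.003]
contact_force: [0.0, -0.9, 13.4]
opening: 0.0401
```

```bash
python3 -c "
from h import *
togo([.5575,.1355,.3045],2.7);print(st()['ft_torque'])"
```

```text
off [-0.01, -0.21, -1.72] twist 0.2693735353304305 jaw 3.0 pos [0.5597 0.1357 0.2873] F [ 0.  -0.9 13.4] op 0.0401 t 14.7
[-0.09896573  0.27857368 -0.03335932]
```

Call:
arm_command(offset=[[0, -0.1, 0], [0, -0.25, -0.05], [0, -0.4, -0.05], [0, -0.4, -0.05]], twist=[0, 0, 0, 0], grip=3.2)

```text
t: 15.2
tool_pos: [0.5565, 0.1355, 0.2882]
tool_rot: [0.002, 0.689, 0.725, 0.004]
contact_force: [2.4, -0.9, 12.6]
opening: 0.0321
```

```bash
python3 -c "
from h import *
togo([.5575,.1355,.3045],2.7);print(st()['ft_torque'])"
```

```text
off [-0.01, 0.11, -1.63] twist 0.2606361262530328 jaw 3.0 pos [0.5565 0.1355 0.2882] F [ 2.4 -0.9 12.6] op 0.0321 t 15.2
[-0.05106338 -0.27020069 -0.0014606 ]
```

Call:
arm_command(offset=[[0, -0.1, 0], [0, -0.25, -0.05], [0, -0.45, -0.08], [0, -0.45, -0.08]], twist=[0, 0, 0, 0], grip=2.4)

```text
t: 15.7
tool_pos: [0.5524, 0.1353, 0.2889]
tool_rot: [0.003, 0.689, 0.725, 0.004]
contact_force: [3.4, 0.8, 12.0]
opening: 0.0239
```

```bash
python3 -c "
from h import *
togo([.5575,.1355,.3045],2.7);print(st()['ft_torque'])"
```

```text
off [-0.01, 0.52, -1.55] twist 0.2581585423718167 jaw 3.0 pos [0.5524 0.1353 0.2889] F [ 3.4  0.8 12. ] op 0.0239 t 15.7
[-0.0030699  -0.57739259 -0.03102375]
```

Call:
arm_command(offset=[[0, -0.1, 0], [0, -0.2, -0.03], [0, -0.33, -0.04], [0, -0.33, -0.04]], twist=[0, 0, 0, 0], grip=1.8)

```text
t: 16.2
tool_pos: [0.5497, 0.1352, 0.2894]
tool_rot: [0.003, 0.689, 0.725, 0.005]
contact_force: [5.4, -0.1, 11.6]
opening: 0.0182
```

```bash
python3 -c "
from h import *
togo([.5575,.1355,.3045],2.7);print(st()['ft_torque'])"
```

```text
off [-0.01, 0.8, -1.51] twist 0.25242572511970707 jaw 3.0 pos [0.5497 0.1352 0.2894] F [ 5.4 -0.1 11.6] op 0.0182 t 16.2
[ 0.05560074 -0.93366192 -0.02698465]
```

Call:
arm_command(offset=[[0, -0.1, 0], [0, -0.2, -0.03], [0, -0.3, -0.03], [0, -0.3, -0.03]], twist=[0, 0, 0, 0], grip=1.3)

```text
t: 16.7
tool_pos: [0.5473, 0.1351, 0.2896]
tool_rot: [0.003, 0.689, 0.725, 0.005]
contact_force: [6.5, 0.2, 10.4]
opening: 0.0134
```

```bash
python3 look.py c6.png 175,150 270,90; python3 -c "
from h import *
togo([.5575,.1355,.3045],2.7);print(st()['ft_torque'])"
```

```text
off [-0.01, 1.04, -1.48] twist 0.244521346875743 jaw 2.9 pos [0.5473 0.1351 0.2896] F [7.1 0.3 9.8] op 0.0131 t 16.8
[ 0.12095801 -1.39002738 -0.03313386]
```

View pics/c6.png

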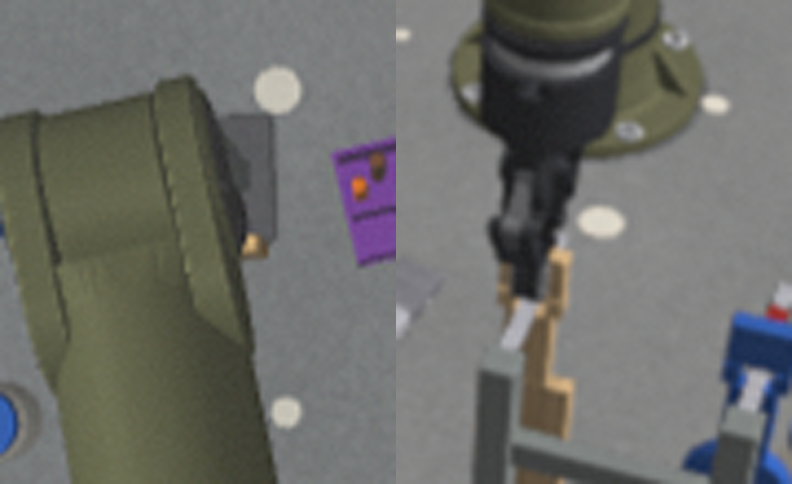

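The scene crop shows the paddle held between the fingers (crop (530,270)) and moved outward. The opening of 13 mm matches its thickness, so the hole is now over the keeper's free end. Next I grip, lift a few mm and slide off.

Call:
arm_command(offset=[[0, 0, 0], [0, 0, 0], [0, 0.1, -0.15]], twist=[0, 0, 0], grip=0.6, force=45)

```text
t: 17.18
tool_pos: [0.5471, 0.1351, 0.2904]
tool_rot: [0.002, 0.689, 0.725, 0.004]
contact_force: [3.2, 0.4, 8.1]
opening: 0.0112
```

Call:
arm_command(offset=[[0, 0.1, -0.15], [0, 0.1, -0.25]], twist=[0, 0])

```text
t: 17.42
tool_pos: [0.547, 0.1351, 0.292]
tool_rot: [0.002, 0.689, 0.725, 0.003]
contact_force: [2.2, 0.2, 6.0]
opening: 0.0114
```

```bash
python3 -c "
from h import *
togo([.5575,.1355,.3045],2.7);print(st()['ft_torque'])"
```

```text
off [-0.01, 1.06, -1.25] twist 0.2725045614258761 jaw 3.0 pos [0.547  0.1351 0.292 ] F [2.2 0.2 6. ] op 0.0114 t 17.425
[ 3.14219941e-02 -3.94459624e-01  2.42175703e-04]
```

Call:
arm_command(offset=[[0, 0, -0.1], [0, -0.3, -0.1], [0, -0.8, -0.1]], twist=[0, 0, 0])

```text
t: 17.8
tool_pos: [0.5413, 0.1347, 0.294]
tool_rot: [0.004, 0.689, 0.725, 0.005]
contact_force: [7.5, -0.3, 7.7]
opening: 0.0111
```

Call:
arm_command(offset=[[0, -0.3, 0], [0, -0.6, 0], [0, -0.6, 0]], twist=[0, 0, 0])

```text
t: 18.18
tool_pos: [0.5342, 0.1344, 0.2938]
tool_rot: [0.003, 0.689, 0.725, 0.004]
contact_force: [4.0, 0.4, 7.5]
opening: 0.0113
```

Call:
arm_command(offset=[[0, -0.5, 0], [0, -1.0, 0], [0, -1.5, 0], [0, -2.0, 0]], twist=[0, 0, 0, 0])

```text
t: 18.68
tool_pos: [0.514, 0.1334, 0.2938]
tool_rot: [0.002, 0.689, 0.725, 0.004]
contact_force: [2.8, 0.2, 10.2]
opening: 0.0115
```

Call:
arm_command(offset=[[0, -0.5, 0], [0, -1.0, 0], [0, -1.5, 0], [0, -2.0, 0]], twist=[0, 0, 0, 0])

```text
t: 19.18
tool_pos: [0.4906, 0.132, 0.2902]
tool_rot: [-0.0, 0.688, 0.725, -0.0]
contact_force: [0.2, -0.1, 0.5]
opening: 0.011
```

Call:
arm_command(offset=[[0, 0, -0.2], [0, -1.0, -0.2], [0, -2.0, -0.2], [0, -3.0, -0.2], [0, -3.5, -0.2]], twist=[0, 0, 0, 0, 0])

```text
t: 19.8
tool_pos: [0.4554, 0.1303, 0.2929]
tool_rot: [-0.0, 0.688, 0.725, 0.0]
contact_force: [-0.0, -0.2, -0.4]
opening: 0.0111
```

```bash
python3 look.py c7.png 180,150 265,70; python3 -c "
from h import *
togo([.6405,-.1577,.40],26.6)"
```

```text
off [-29.73, 16.94, -10.71] twist -23.58745664582034 jaw 3.0 pos [0.4557 0.1304 0.293 ] F [-1.3  0.  -0.6] op 0.0113 t 19.9
```

View pics/c7.png

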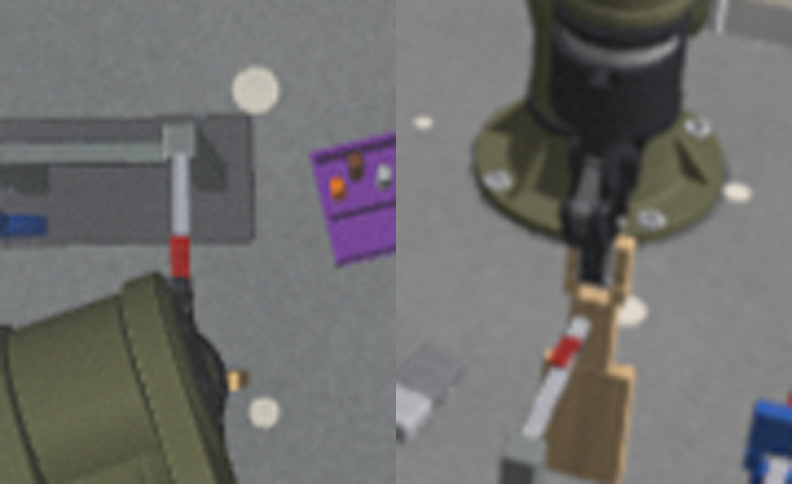

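The crop shows the paddle hanging straight in the gripper, clear of the prong. The tip is at crop (578,330) and the keeper is free. Next: lift and carry to the caddy.

Call:
arm_command(offset=[[0, 0, -3], [0, 0, -7], [-2, 0, -10.7], [-6, 2, -10.7], [-11, 5, -10.7]], twist=[0, 0, -6, -12, -18])

```text
t: 20.52
tool_pos: [0.5127, 0.0231, 0.4008]
tool_rot: [0.001, 0.564, 0.826, 0.001]
contact_force: [0.9, 0.1, -1.2]
opening: 0.0114
```

```bash
python3 -c "
from h import *
togo([.6405,-.1577,.40],26.6)"
```

```text
off [-21.5, 5.31, 0.09] twist -5.214220509749126 jaw 21.4 pos [0.5127 0.0231 0.4008] F [ 0.9  0.1 -1.2] op 0.0114 t 20.525
```

Call:
arm_command(offset=[[-5, 1.3, 0], [-10, 2.5, 0], [-15, 3.7, 0], [-19.5, 4.8, 0], [-21.3, 5.2, 0]], twist=[-3, -5.3, -5.3, -5.3, -5.3])

```text
t: 21.15
tool_pos: [0.6375, -0.1603, 0.3987]
tool_rot: [0.0, 0.529, 0.848, -0.001]
contact_force: [-0.4, -0.4, -1.4]
opening: 0.0113
```

Call:
arm_command(offset=[[0, 0, 4], [0, 0, 8], [0, 0, 10], [0, 0, 10]], twist=[0, 0, 0, 0])

```text
t: 21.65
tool_pos: [0.6361, -0.1566, 0.2978]
tool_rot: [-0.002, 0.528, 0.849, -0.001]
contact_force: [-0.7, 0.0, -1.1]
opening: 0.0109
```

Run:
```python
from h import *
togo([.6405,-.1577,.30],26.6)
T=cam('top');S=cam('scene')
cr=lambda d,x,y:cv2.resize(d['pixels'][y:y+90,x:x+72],None,fx=5.5,fy=5.5,interpolation=cv2.INTER_CUBIC)
cv2.imwrite('pics/c8.png',np.hstack([cr(T,280,140),cr(S,160,130)]))
np.save('s8.npy',S,allow_pickle=True);np.save('t8.npy',T,allow_pickle=True)
```

```text
off [-0.3, 0.34, -0.22] twist -0.28761172121733125 jaw 26.3 pos [ 0.6361 -0.1566  0.2978] F [-0.7  0.  -1.1] op 0.0109 t 21.65
```

View pics/c8.png

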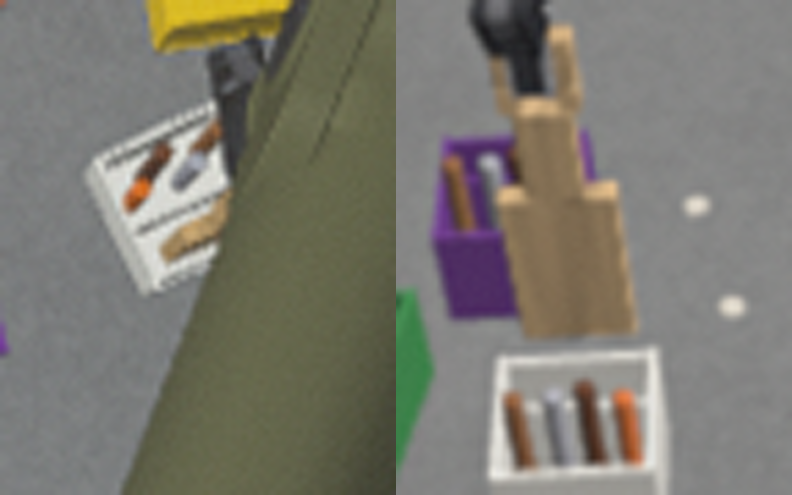

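Run:
```python
from h import *
S=np.load('s8.npy',allow_pickle=True).item()
f=lambda x,y:(160+(x-396-2.2)/5.5,130+(y-2.2)/5.5)
fl,fr=[onz(S,f(*p),.102)[:2] for p in[(525,335),(635,330)]]
print('foot (outer face?)',fl,fr,(fl+fr)/2,np.degrees(np.arctan2(*(fl-fr)[::-1])))
C=[onz(S,f(*p),.07)[:2] for p in[(497,356),(659,350),(664,478),(491,480)]]
print(np.round(C,4)); fm=(C[0]+C[1])/2; e=np.array([np.cos(np.radians(26.7)),np.sin(np.radians(26.7))])
print('far edge mid',fm,'slot ~',fm+.019*e, 'centre',np.mean(C,0))
print('pred foot px',proj(S,[[.6361,-.1566,.102]]), (np.array(f(525,335))+f(635,330))/2)
```

```text
foot (outer face?) [ 0.65132555 -0.18222409] [ 0.62562995 -0.12976266] [ 0.63847775 -0.15599337] -63.90439382950186
[[ 0.647  -0.2072]
 [ 0.6091 -0.1275]
 [ 0.6879 -0.0833]
 [ 0.7239 -0.1661]]
far edge mid [ 0.62809443 -0.16733985] slot ~ [ 0.64506848 -0.15880279] centre [ 0.66699448 -0.14602723]
pred foot px [[193.27326584 189.4418566 ]] [193.05454545 190.05454545]
```

Foot and slot estimates: the top view puts the slot 3.5 mm along the jaw axis from the foot, the scene view says 11 mm, so I aim between them. The crop shows the blade just behind the white caddy's far rim, foot at scene ≈(193,190), rim at ≈(193,194).

Call:
arm_command(offset=[[-0.35, 0.6, 0], [-0.35, 0.6, 1.0], [-0.35, 0.6, 2.0], [-0.35, 0.6, 2.3]], twist=[0, 0, 0, 0])

```text
t: 22.25
tool_pos: [0.6431, -0.1574, 0.2755]
tool_rot: [-0.001, 0.528, 0.849, -0.0]
contact_force: [0.2, 0.1, -0.7]
opening: 0.0116
```

Run:
```python
from h import *
togo([.643,-.157,.275],26.6)
T=cam('top');S=cam('scene')
cr=lambda d,x,y:cv2.resize(d['pixels'][y:y+60,x:x+48],None,fx=8.3,fy=8.3,interpolation=cv2.INTER_CUBIC)
cv2.imwrite('pics/c9.png',np.hstack([cr(T,290,150),cr(S,168,160)]))
```

```text
off [0.04, 0.01, 0.05] twist -0.313708155015334 jaw 26.3 pos [ 0.6431 -0.1574  0.2755] F [ 0.2  0.1 -0.7] op 0.0116 t 22.25
```

View pics/c9.png

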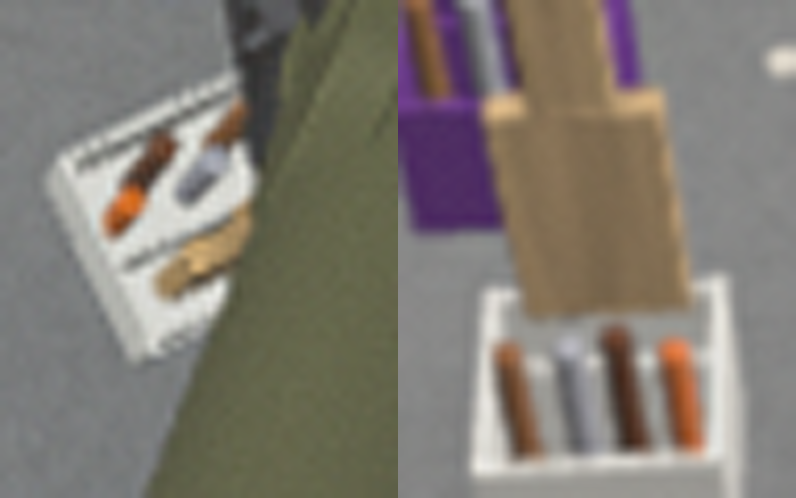

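The picture shows the foot edge at crop (608,313) centred between the rim ends (483–730). Its depth works out to about 26 mm inside the far rim, against a nominal 25 mm. I can lower it.

Call:
arm_command(offset=[[0, 0, 0.7], [0, 0, 1.4], [0, 0, 2.1], [0, 0, 2.1]], twist=[0, 0, 0, 0])

```text
t: 22.85
tool_pos: [0.6433, -0.1574, 0.2549]
tool_rot: [-0.001, 0.528, 0.849, -0.0]
contact_force: [-0.3, 0.5, -0.9]
opening: 0.0113
```

Call:
arm_command(offset=[[0, 0, 1], [0, 0, 2], [0, 0, 3], [0, 0, 4], [0, 0, 4]], twist=[0, 0, 0, 0, 0])

```text
t: 23.48
tool_pos: [0.6431, -0.1574, 0.2145]
tool_rot: [-0.001, 0.528, 0.849, -0.0]
contact_force: [0.3, 0.4, -1.4]
opening: 0.0116
```

Well inside the slot and no contact yet. The floor is expected at TCP ≈ 0.2005.

Call:
arm_command(offset=[[0, 0, 0.4], [0, 0, 0.8], [0, 0, 1.0], [0, 0, 1.0]], twist=[0, 0, 0, 0])

```text
t: 23.98
tool_pos: [0.6436, -0.1576, 0.2057]
tool_rot: [-0.0, 0.528, 0.849, 0.0]
contact_force: [-0.1, -0.1, -1.2]
opening: 0.0117
```

Call:
arm_command(offset=[[0, 0, 0.2], [0, 0, 0.3], [0, 0, 0.3]], twist=[0, 0, 0])

```text
t: 24.35
tool_pos: [0.6436, -0.1576, 0.2027]
tool_rot: [-0.0, 0.528, 0.849, 0.0]
contact_force: [-0.1, -0.2, -1.1]
opening: 0.0113
```

Call:
arm_command(offset=[[0, 0, 0.1], [0, 0, 0.2], [0, 0, 0.2]], twist=[0, 0, 0])

```text
t: 24.72
tool_pos: [0.6439, -0.1577, 0.2017]
tool_rot: [0.0, 0.528, 0.849, 0.0]
contact_force: [-0.9, 0.6, 4.3]
opening: 0.0114
```

The foot is on the floor: 4.3 N at TCP 0.2017, where expected. Release and withdraw.

Call:
arm_command(offset=[[0, 0, -0.05], [0, 0, -0.05], [0, 0, -0.05], [0, 0, -0.05]], twist=[0, 0, 0, 0], grip=3.6)

```text
t: 25.22
tool_pos: [0.6436, -0.1576, 0.2011]
tool_rot: [-0.0, 0.528, 0.849, -0.0]
contact_force: [-1.1, 0.0, -0.2]
opening: 0.036
```

Call:
arm_command(offset=[[0, 0, -1], [0, 0, -3], [0, 0, -6], [0, 0, -11], [0, 0, -16]], twist=[0, 0, 0, 0, 0])

```text
t: 25.85
tool_pos: [0.6435, -0.1578, 0.3647]
tool_rot: [0.001, 0.528, 0.849, 0.0]
contact_force: [0.2, -0.4, -0.3]
opening: 0.0361
```

Call:
arm_command(offset=[[4, -4, 0], [8, -8, 0], [12, -12, 0], [12, -12, 0]], twist=[0, 0, 0, 0])

```text
t: 26.35
tool_pos: [0.48, -0.103, 0.3637]
tool_rot: [0.0, 0.527, 0.85, 0.003]
contact_force: [0.4, 0.5, 0.1]
opening: 0.0359
```

Run:
```python
from h import *
togo([.6,0,.3],26.6)
T=cam('top');S=cam('scene')
cv2.imwrite('pics/fin.png',np.hstack([cv2.resize(T['pixels'][110:270,150:390],None,fx=1.65,fy=2.5,interpolation=cv2.INTER_CUBIC),cv2.resize(S['pixels'][110:290,120:400],None,fx=1.42,fy=2.222,interpolation=cv2.INTER_CUBIC)[:400]]))
T0=np.load('top0.npy',allow_pickle=True).item();S0=np.load('scene0.npy',allow_pickle=True).item()
df=(np.abs(S['pixels'].astype(int)-S0['pixels']).max(2)>40).astype(np.uint8)
k,l,s,c=cv2.connectedComponentsWithStats(df);print([s[i].tolist() for i in range(1,k) if s[i][4]>12])
```

```text
off [3.88, 15.29, 6.47] twist -0.22378490147956143 jaw 26.4 pos [ 0.48   -0.103   0.3637] F [0.4 0.5 0.1] op 0.0359 t 26.35
[[204, 0, 35, 101, 2150], [297, 0, 19, 39, 291], [321, 0, 34, 44, 667], [466, 0, 46, 36, 720], [302, 39, 7, 5, 13], [309, 38, 10, 13, 49], [291, 40, 6, 37, 144], [303, 43, 8, 18, 97], [337, 51, 4, 13, 34], [509, 60, 3, 8, 18], [325, 64, 5, 6, 16], [308, 68, 8, 5, 36], [467, 73, 45, 81, 1500], [330, 74, 4, 6, 15], [292, 147, 17, 42, 337], [180, 163, 16, 24, 307], [286, 179, 2, 23, 25], [182, 188, 21, 15, 231], [297, 196, 9, 11, 77]]
```

View pics/fin.png

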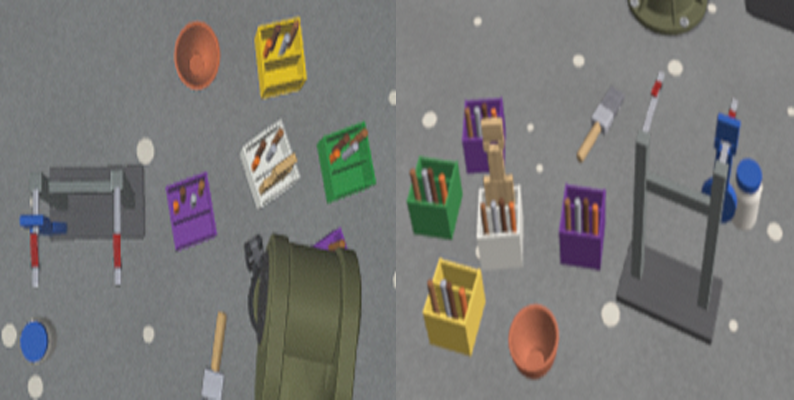

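The paddle stands in the white caddy's empty slot, at final-picture right half (495,170). The beater still hangs at (725,140). The bowl, brush and jar show no change from the first picture, and the arm is clear.

```bash
python3 -c "
from bench import order
print(order.sign_off())"
```

```text
the job is handed in; nothing more can be done
None
```

I took the paddle off its hook and stood it blade down on the floor of the white caddy's empty slot, then handed the job in at about 26 s of the 51 s allowed.

- **Unhooking:** I held the keeper down with the outer fingertip, closed the jaws so the inner finger pushed the paddle over it, then gripped the paddle and slid it off.
- **Keeper force:** My first two tries pressed too near the keeper's free end and the slide stuck. On the second one the press briefly reached 15.7 N, with about 14 N of sideways push. The press that worked was about 13 N. All of these are above the 8–10 N said to bottom the keeper.
- **Placing:** I felt the floor (about 4 N) at the expected height before letting go. The two camera views disagreed by about 7 mm on where the slot was, so I aimed between them and checked with one more picture before lowering.
- **Last checks:** The final pictures show the paddle upright in the slot and the blue beater still hanging. Comparing the first and last scene pictures showed no change at the bowl, brush or jar, and the gripper was clear with about zero force.

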